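# Gauge a bisque vase and tip it up to inspect its foot

### The arm

A 6-joint arm with a two-finger parallel gripper is mounted at the origin on the work surface. World frame = base frame: x ahead of the robot, y to its left, z up, the work surface at z = 0. Lengths are in mm, angles in degrees, forces in N, time in s.
With the tool pointing down it reaches from about 350 to 850 mm from the base axis. Payload 8.1 kg.
Tool frame: the origin (TCP) lies midway between the tips of the shut fingers; the grasp point (between the pads) lies 19 mm behind it; z points along the fingers, y is the line along which they close (so a half turn about z gives the same grasp; the last joint's range is limited). The gripper opens to 85 mm and grips with 20 to 120 N. Pads are 22 mm wide; open, the fingers measure 114 mm over their backs; the gripper's body (76 mm by 85 mm) begins 54 mm behind the grasp point. The pads swing forward as they close: fully open they stand 13 mm farther back than shut.
Start: joints at [60.768, 7.471, 85.268, -0, 87.261, -4.893], TCP at [247.263, 546.687, 231.292] pointing down, gripper open.
Joint ranges: [-169.43, 169.43], [-51.17, 129.36], [1.28, 143.12], [-76.62, 256.62], [0, 156.53], [-152.29, 152.29]. Speed limits (degrees/s): [136.94, 136.94, 159.86, 180, 180, 180].

### API

Orientations are given as [roll, pitch, yaw] about the fixed x, y, z axes, in that order (R = Rz(yaw) Ry(pitch) Rx(roll)).
In Python, from bench import r gives the robot as it stands.
- The arm moves only by the tool apply_moves, never from a script. Its argument "steps" is a list of rows, each a list of 7 numbers: the opening, from -1 (shut) to 1 (fully open), then the shift along the tool's x, y, z in mm, then the turn, a rotation vector about the tool's x, y, z in units of 5 degrees (1.0 is 5 degrees). A call has exactly 8 rows; each row shifts and turns the commanded pose from where the row before left it, along the tool's axes as they then stand; what a row does not reach is not made up. A row lasts 1/10 s, in which the tool goes at most 50 mm and 8.59 degrees, less where a joint would pass 70% of its speed; a pose out of reach is approached as far as the arm can. A call is refused whole if a number of a shift passes 50 or a number of a turn 1, either way. A call with a gripper value outside its range is refused whole. The fingers move at their own pace and stop on an object; "squeeze" is the grip in N (left out, the last holds). Time passes only in rows, so rows that do not move let the fingers close, or fill a call up. It gives the time, the measured TCP pose, the force, the opening and the grip force at its end, in the units of the state.
- r.sense(): the state, without advancing time (a new reading comes with each control period).
- r.snapshot(name): name is "scene" or "top" or "wrist"; returns a dict with "color" (400x640x3 uint8, blue, green, red), "depth" (400x640 float32, mm along the optical axis (not along the pixel's ray), 0 where there is no reading), "mtx" (3x3 intrinsics, pixels), "dist" ([k1, k2, p1, p2, k3] as OpenCV has them; the pictures are not rectified), "T" (4x4, takes a point from camera to world coordinates); the wrist camera has in their place "hand_eye" (4x4, takes a point from camera to tool coordinates, whose origin is the TCP and whose axes are the flange's). Camera axes: x right, y down, z forward; pixel columns grow to the right and rows downward; lengths in mm; the calibration is good to about 2 mm. A picture is of the moment at which its call begins: read the wrist's pose just before it.
- r.hand_in(): hands the job in; it is judged then, once.
The state is a dict: "time": time; "joint_pos": joint angles; "qd": joint speeds; "joint_efforts": joint torques, N m; "tool_pos": TCP position; "tcp_rot": TCP orientation; "ft_force": force on the tool from outside, world axes, zero at the start; "wrist_torque": the same for the moment, N m; "finger_gap": finger opening in mm; "grip_force": force on a finger pad.
Only numpy, scipy, OpenCV 4.12 (cv2) and the standard library are available. Lean on these libraries where they do the work, as an engineer would, in place of code of your own. Each camera call takes 0.05 s, during which the arm holds its last target. There are 200 camera calls.

### The job

Check the white porcelain vase standing in the bench caliper: by its red grip, slide the moving jaw gently shut until both jaws bear lightly on the vase's belly, then slide the jaw back well clear of it. Then draw the vase up out of its nest and tip it over about 45 degrees, to whichever side you like, so that its foot can be inspected; finish while still holding it like that, in the gripper alone and with the middle of its foot at least 15 cm above the table. Do not shift the bird, bowl and jar standing nearby.

Things in the scene. Friction and masses are not known exactly. Their poses are not given: they have to be found in the camera images.
- vase: White porcelain bud vase with two thin blue bands, 132 mm high, about 140 g, loose and upright in the nest. Origin: centre of its underside, 12 mm above the table at the start; z axis: foot to mouth. Foot 50 mm diameter to z = 18 mm; belly 60 mm at z = 40 to 60 mm; straight neck 24 mm at z = 82 to 124 mm; lip 30 mm at z = 127 to 132 mm. Round, so its yaw means nothing.
- vase_neck (a point): Point on the vase's axis 103 mm above its underside (115 mm above the table at the start): middle of the neck, where it is well gripped from above.
- caliper: Fixed bench caliper. Origin: on the table under the nest's centre. Jaws slide along its y axis: fixed jaw on the +y side of the nest, moving jaw on the -y side. Wooden base plate 12 mm thick, x -47..77 mm, y -208..78 mm. Green nest 76 mm square, top 26 mm above the table, hole 54 mm wide, 14 mm deep. Steel beam along y at x = 60 mm, top 48 mm high. All but the red grip stays below 71 mm.
- fixed_jaw: Fixed steel jaw (origin = the caliper's origin). Its round face, 18 mm diameter, is at caliper y = +30.5 mm, 62 mm above the table, facing the vase: 0.5 mm free of the belly of a vase centred in the nest. The vase can shift 2 mm in the nest; up to about 2 N is needed to slide it over.
- jaw (a joint): Moving jaw's slide in m, along the caliper's -y. 0: jaw faces 60 mm apart, so the moving one just touches a vase that bears on the fixed jaw. Positive: opened by that much (to 0.065). Negative (to -0.011): pressed on past first contact, the sprung nose giving way. Sliding takes about 1.5 N; it stays where it is left.
- jaw_grip (a point): Point in the red upright grip of the moving jaw, 100 mm above the table, at caliper x = 0, y = -100 mm - joint value. The grip is a post 26 mm (caliper x) by 14 mm (caliper y, the sliding direction), its top 118 mm above the table, its sides free down to 71 mm: pinch it from above.
- nose: Brass sprung face of the moving jaw, 17 mm diameter, 62 mm above the table, standing 18 mm out of its steel sleeve; the vase pushes it in against 1 N per mm, 12 mm of travel, so 3 to 6 mm is a light touch. Origin: the caliper's, shifted along its -y by joint value plus compression; the face is at y = -29.5 mm from this origin.
- bird: Bystander: white porcelain bird figurine, 52 mm base, 74 mm high; origin under its base.
- bowl: Bystander: white porcelain bowl, 68 mm wide, 40 mm high; origin under its base.
- jar: Bystander: blue jar with a wooden cap, 54 mm wide, 70 mm high; origin under its base.
Things that resemble listed ones, but are neither listed nor needed, are in the scene too. What is shaped like the vase but pink is not meant.

How it is judged (in metres and radians):
On the way, in this order (a step that is already met when the one before it is completed fails the run):
1. both jaws bear lightly on the vase, which stands in its nest (contact force between nose and vase above 0.8 N and contact force between fixed_jaw and vase above 0.5 N and z of vase in the frame of caliper below 0.018 m and angle between vase's own z axis and vertical below 0.15 rad), for 0.2 s.
2. the moving jaw is slid back at least 12 mm clear while the vase still stands in its nest (value of joint jaw above 0.012 m and z of vase in the frame of caliper below 0.018 m and angle between vase's own z axis and vertical below 0.15 rad), for 0.1 s.
3. the vase is drawn up clear of the nest (height (world z) of vase above 0.06 m), for 0.1 s.
At the end, for the whole second after the job is handed in: The vase is held still in the fingers, touching nothing else, its axis 30 to 60 degrees from upright, the centre of its foot at least 150 mm above the table, the moving jaw at least 10 mm clear, and the bird, bowl and jar within 15 mm of where they stood (height (world z) of vase above 0.15 m and angle between vase's own z axis and vertical between 0.52 and 1.05 rad and contact force between the fingers and vase above 2 N and linear speed of vase below 0.03 m/s and angular speed of vase below 0.2 rad/s and contact force between vase and caliper below 0.1 N and contact force between vase and bird below 0.1 N and contact force between vase and bowl below 0.1 N and contact force between vase and jar below 0.1 N and value of joint jaw above 0.01 m and distance of each of bird, bowl, jar from where it was at the start of the episode below 0.015 m); the arm keeps its last pose, push and grip.
It fails at once if the jaws squeezed the porcelain hard (over 10 N) (contact force between any of nose, fixed_jaw and vase above 10 N).
It fails at once if a bystander was shifted by more than 20 mm (distance of any of bird, bowl, jar from where it was at the start of the episode above 0.02 m).
It also fails if it takes over 46 s, if anything falls off the work surface, if the arm or the gripper's body presses on something with over 40 N, if the wrist force passes 120 N, or if a joint passes its speed limit or range.

## Working session

There is one attempt and no reset: what is moved stays moved. The work goes in short steps, Python scripts to look and compute and a tool call to move; the robot and the scene stay as the last step left them, time stands still between calls to the robot, and variables do not carry over. Pictures are saved under pics/ and viewed, at most 10 in all, crops included, and the job is handed in when it is done.

Besides the shell and the picture viewer there is one more tool, called after ">>>" by a JSON object that holds its "method" and its "body", one argument or row to a line. apply_moves: Moves the arm, as the interface text tells. Its arguments: {"type":"object","properties":{"steps":{"type":"array"},"squeeze":{"type":"number"}},"required":["steps"]}

```bash
ls; mkdir -p pics
cat > h.py <<'E'
import numpy as np, cv2, pickle
from bench import r
E
python3 - <<'E'
from h import *
s=r.sense();print({k:np.round(v,2).tolist() for k,v in s.items()})
for n in("scene","top"):
    d=r.snapshot(n);pickle.dump(d,open(n+".pkl","wb"));cv2.imwrite(f"pics/{n}.png",d["color"]);print(n,d["mtx"].tolist(),d["dist"],d["T"].round(3).tolist())
E
```

```text
pics
{'time': 0.0, 'joint_pos': [60.77, 7.51, 85.33, -0.0, 87.26, -4.89], 'qd': [-0.04, -0.06, 0.2, -0.1, 0.1, 0.03], 'joint_efforts': [0.0, -56.94, -50.05, -0.0, 0.02, -0.0], 'tool_pos': [247.0, 546.19, 230.27], 'tcp_rot': [-179.89, -0.01, 155.66], 'ft_force': [-0.7, 0.29, 0.92], 'wrist_torque': [0.07, 0.02, 0.04], 'grip_force': 0.0, 'finger_gap': 85.26}
scene [[376.1292359645078, 0.0, 323.21920630647645], [0.0, 376.1292359645078, 198.3010974484363], [0.0, 0.0, 1.0]] [-0.04537773  0.          0.          0.          0.        ] [[-0.431, 0.592, -0.681, 1066.038], [0.902, 0.28, -0.328, 326.085], [-0.003, -0.756, -0.655, 551.969], [0.0, 0.0, 0.0, 1.0]]
top [[513.5024779454847, 0.0, 315.52826641218], [0.0, 513.5024779454847, 192.51941210821616], [0.0, 0.0, 1.0]] [-0.08415998  0.          0.          0.          0.        ] [[-0.008, -0.984, 0.176, 446.11], [-1.0, 0.013, 0.026, 84.778], [-0.028, -0.176, -0.984, 1043.414], [0.0, 0.0, 0.0, 1.0]]
```

View pics/scene.png

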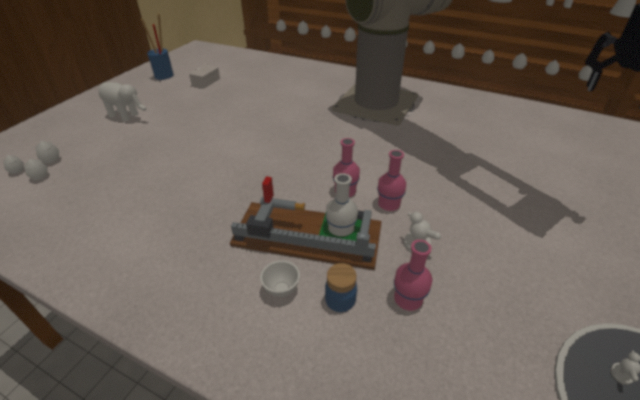

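View pics/top.png

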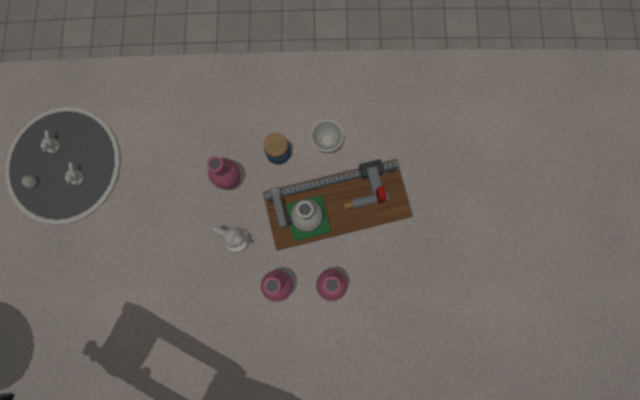

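The scene view shows the white vase at (342,205) in the green nest, with the red grip at (268,188). Shaped like the vase but pink, so not meant: (347,170), (392,185) and (412,278). In the top view the vase is at (307,213) and the grip at (381,193). The pink ones are at (223,172), (276,285) and (332,286), the bird at (235,238), the bowl at (328,137) and the jar at (277,148).

```bash
cat >> h.py <<'E'
def cloud(d,T=None):
    T=d["T"] if T is None else T
    h,w=d["depth"].shape
    u,v=np.meshgrid(np.arange(w),np.arange(h))
    p=cv2.undistortPoints(np.stack([u,v],-1).reshape(-1,1,2).astype(np.float64),d["mtx"],d["dist"]).reshape(h,w,2)
    z=d["depth"]; P=np.dstack([p[...,0]*z,p[...,1]*z,z])
    W=P@T[:3,:3].T+T[:3,3]; W[z==0]=np.nan
    return W
def masks(d):
    H=cv2.cvtColor(d["color"],cv2.COLOR_BGR2HSV).astype(int); h,s,v=H[...,0],H[...,1],H[...,2]
    return dict(red=((h<6)|(h>175))&(s>190)&(v>60), green=(h>50)&(h<85)&(s>110), wood=(h>6)&(h<20)&(s>110))
E
python3 - <<'E'
from h import *
for n in("top","scene"):
    d=pickle.load(open(n+".pkl","rb"));W=cloud(d);M=masks(d)
    roi=(np.abs(W[...,0]-450)<250)&(np.abs(W[...,1]-50)<300)
    for k,m in M.items():
        P=W[m&roi];print(n,k,len(P),"med",np.nanmedian(P,0).round(1),"min",np.nanmin(P,0).round(1),"max",np.nanmax(P,0).round(1)) if len(P) else print(n,k,0)
        if k!="red" and n=="top":
            q=P[np.abs(P[:,2]-(26 if k=="green" else 12))<8][:,:2].astype(np.float32)
            print("  rect",cv2.minAreaRect(q))
    if n=="top":
        bx=lambda a,b,c,e:W[b:e,a:c].reshape(-1,3)
        for nm,b in dict(vase=(285,195,330,235),bird=(212,222,252,254),bowl=(308,118,348,156),jar=(260,130,295,167),p1=(205,150,243,190),p2=(258,268,295,302),p3=(314,268,350,302),grip=(374,183,390,204)).items():
            P=bx(*b);P=P[P[:,2]>20];t=P[P[:,2]>P[:,2].max()-7]
            print(nm,"zmax",P[:,2].max().round(1),"top mid",((t.min(0)+t.max(0))/2).round(1),"n",len(t),"all",P.min(0).round(0),P.max(0).round(0))
c=pickle.load(open("top.pkl","rb"))["color"][120:310,200:420]
cv2.imwrite("pics/crop.png",cv2.resize(c,None,fx=3.5,fy=3.1,interpolation=cv2.INTER_CUBIC))
E
```

```text
top red 53 med [607.3 -10.  117.7] min [597.6 -15.5  93.6] max [620.6  -4.  122.9]
top green 429 med [556.2 115.7  26.5] min [534.9  85.8  21.3] max [619.2 171.7  32. ]
  rect ((577.2532348632812, 129.00338745117188), (73.61618041992188, 74.51864624023438), 13.112357139587402)
top wood 4170 med [597.5  44.   12.7] min [518.1 -78.6   5.4] max [699.8 213.7  86.1]
  rect ((597.63232421875, 67.01485443115234), (101.03094482421875, 279.9023742675781), 13.491708755493164)
vase zmax 149.3 top mid [577.5 129.5 145.8] n 216 all [544.  86.  21.] [624. 174. 149.]
bird zmax 78.1 top mid [531.  262.1  74.6] n 60 all [519. 245.  41.] [559. 313.  78.]
bowl zmax 45.2 top mid [743.1  87.5  41.7] n 187 all [711.  55.  20.] [776. 120.  45.]
jar zmax 75.8 top mid [719.4 189.8  72.3] n 382 all [692. 163.  20.] [743. 215.  76.]
p1 zmax 137.0 top mid [666.  295.4 133.5] n 208 all [636. 264.  21.] [696. 323. 137.]
p2 zmax 137.3 top mid [443.5 187.8 133.9] n 214 all [415. 158.  38.] [474. 218. 137.]
p3 zmax 137.0 top mid [444.4  83.4 133.6] n 219 all [414.  53.  41.] [475. 112. 137.]
grip zmax 122.9 top mid [611.3 -11.  119.5] n 92 all [598. -28.  61.] [638.  -1. 123.]
scene red 33 med [615.   -7.3 116.5] min [605.1 -12.9  95.8] max [623.1  -1.7 119.1]
scene green 187 med [593.2 152.6  24.9] min [545.8  90.9  22.9] max [615.2 168.   27.1]
scene wood 2806 med [622.1  57.   10.6] min [518.6 -77.8  -2.9] max [700.  218.8  69.9]
```

View pics/crop.png

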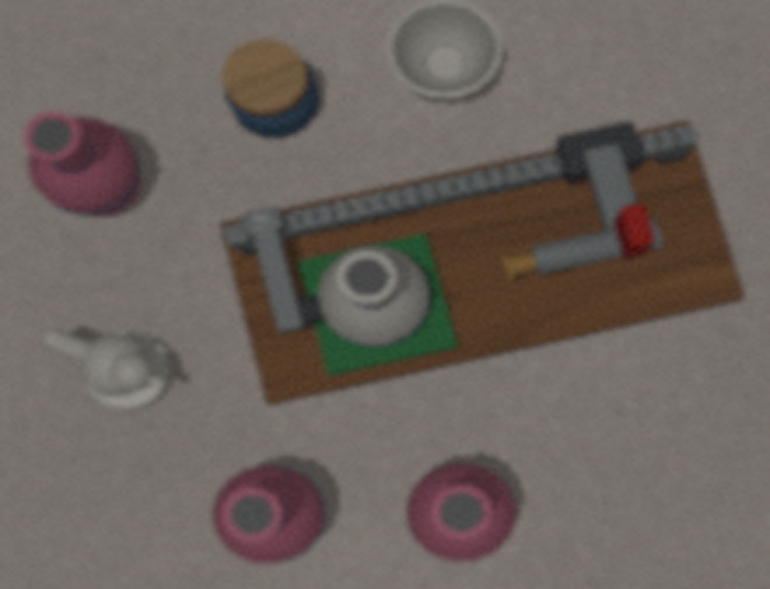

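The crop confirms the choice: the only white vase, at crop (370,300), stands in the green nest. The grip is at (635,230), and its jaw is about 44 mm open. The caliper yaw is about 13.3° and the vase is at (577,129).

I'll turn the tool so its y axis runs along the slide, then go above the grip.

>>> {"method": "apply_moves", "body": {
  "steps": [
    [1, 0, 0, 0, 0, 0, -0.94],
    [1, 0, 0, 0, 0, 0, -0.94],
    [1, 0, 0, 0, 0, 0, -0.94],
    [1, 0, 0, 0, 0, 0, -0.94],
    [1, 0, 0, 0, 0, 0, -0.94],
    [1, 0, 0, 0, 0, 0, -0.94],
    [1, 0, 0, 0, 0, 0, -0.94],
    [1, 0, 0, 0, 0, 0, -0.94]
  ],
  "squeeze": 40
}}

```text
time: 0.9
tool_pos: [247.1, 546.4, 230.6]
tcp_rot: [-179.9, -0.0, -166.5]
ft_force: [0.1, 0.8, -0.2]
finger_gap: 85.7
grip_force: 0.0
```

>>> {"method": "apply_moves", "body": {
  "steps": [
    [1, -14, -39, 0, 0, 0, 0],
    [1, -14, -39, 0, 0, 0, 0],
    [1, -14, -39, 0, 0, 0, 0],
    [1, -14, -39, 0, 0, 0, 0],
    [1, -14, -39, 0, 0, 0, 0],
    [1, -14, -39, 0, 0, 0, 0],
    [1, -14, -39, 0, 0, 0, 0],
    [1, -14, -39, 0, 0, 0, 0]
  ]
}}

```text
time: 1.7
tool_pos: [428.2, 267.1, 230.9]
tcp_rot: [-180.0, -0.0, -166.7]
ft_force: [-0.0, 1.0, -1.0]
finger_gap: 85.9
grip_force: 0.0
```

>>> {"method": "apply_moves", "body": {
  "steps": [
    [1, -14, -39, 0, 0, 0, 0],
    [1, -14, -39, 0, 0, 0, 0],
    [1, -14, -39, 0, 0, 0, 0],
    [1, -14, -39, 0, 0, 0, 0],
    [1, -14, -39, 0, 0, 0, 0],
    [1, -14, -39, 0, 0, 0, 0],
    [1, -14, -39, 0, 0, 0, 0],
    [1, 0, 0, 0, 0, 0, 0]
  ]
}}

```text
time: 2.5
tool_pos: [587.3, 21.0, 230.3]
tcp_rot: [-179.9, -0.1, -167.0]
ft_force: [-0.6, 0.8, -1.0]
finger_gap: 85.3
grip_force: 0.0
```

Now a closer look with the wrist camera.

```bash
cat >> h.py <<'E'
from scipy.spatial.transform import Rotation as Ro
def tool(s):
    T=np.eye(4);T[:3,:3]=Ro.from_euler("xyz",s["tcp_rot"],degrees=True).as_matrix();T[:3,3]=s["tool_pos"];return T
def wrist(tag):
    s=r.sense();d=r.snapshot("wrist");T=tool(s)@d["hand_eye"];d["T"]=T;cv2.imwrite(f"pics/{tag}.png",d["color"]);return s,d,cloud(d),masks(d)
E
python3 - <<'E'
from h import *
s,d,W,M=wrist("w1")
print(s["tool_pos"],s["tcp_rot"])
yaw=np.radians(13.3);ex=np.array([np.cos(yaw),np.sin(yaw)]);ey=np.array([-ex[1],ex[0]])
P=W[M["red"]];P=P[np.isfinite(P[:,0])]
print(len(P),P.min(0),P.max(0))
t=P[P[:,2]>P[:,2].max()-8]
for e in(ex,ey):
    q=t[:,:2]@e;print(np.percentile(q,[1,99]),(np.percentile(q,1)+np.percentile(q,99))/2)
print("rect",cv2.minAreaRect(t[:,:2].astype(np.float32)))
g=W[M["green"]];g=g[np.abs(g[:,2]-26)<6]
if len(g):
    print("green",cv2.minAreaRect(g[:,:2].astype(np.float32)),np.median(g[:,2]))
    for e in(ex,ey): q=g[:,:2]@e;print(np.percentile(q,[0.5,99.5]))
E
```

```text
[587.25444718  20.97103391 230.30105558] [-1.79921402e+02 -5.88683972e-02 -1.66992083e+02]
483 [598.51840132 -18.15900487  75.04186327] [623.87167421  -2.56514887 120.01650291]
[580.57498365 604.36075973] 592.4678716893952
[-156.7990885  -144.49710669] -150.6480975969218
rect ((611.3046264648438, -10.367271423339844), (24.52436637878418, 12.81743335723877), 13.932010650634766)
green ((578.6148681640625, 129.17274475097656), (75.94732666015625, 75.39952087402344), 13.232006072998047) 26.107472757020957
[555.05544033 630.2237191 ]
[-44.94345527  29.80747558]
```

View pics/w1.png

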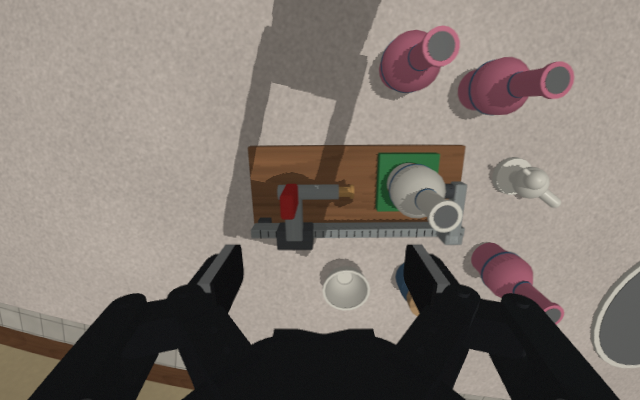

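The wrist view shows the red grip at (289,202), the vase at (418,190) and the nest at (408,180). The nest centre is (578.5, 129.0) and its 76 mm size checks. The grip is at (611.2, -10.3), so the jaw is about 43 mm open. I'll go down over the grip.

>>> {"method": "apply_moves", "body": {
  "steps": [
    [1, -8, -18, 0, 0, 0, 0],
    [1, -8, -18, 0, 0, 0, 0],
    [1, 0, 0, 25, 0, 0, 0],
    [1, 0, 0, 25, 0, 0, 0],
    [1, 0, 0, 25, 0, 0, 0],
    [1, 0, 0, 25, 0, 0, 0],
    [1, 0, 0, 25, 0, 0, 0],
    [1, 0, 0, 21, 0, 0, 0]
  ]
}}

```text
time: 3.35
tool_pos: [608.4, -4.5, 83.5]
tcp_rot: [179.9, -0.1, -166.7]
ft_force: [-0.4, -0.3, -0.1]
finger_gap: 85.4
grip_force: 0.0
```

>>> {"method": "apply_moves", "body": {
  "steps": [
    [-1, 0, 0, 0, 0, 0, 0],
    [-1, 0, 0, 0, 0, 0, 0],
    [-1, 0, 0, 0, 0, 0, 0],
    [-1, 0, 0, 0, 0, 0, 0],
    [-1, 0, 0, 0, 0, 0, 0],
    [-1, 0, 0, 0, 0, 0, 0],
    [-1, 0, 0, 0, 0, 0, 0],
    [-1, 0, 0, 0, 0, 0, 0]
  ]
}}

```text
time: 4.15
tool_pos: [610.8, -6.1, 87.0]
tcp_rot: [-179.9, 0.1, -166.7]
ft_force: [0.0, -0.9, 6.5]
finger_gap: 13.5
grip_force: 42.1
```

>>> {"method": "apply_moves", "body": {
  "steps": [
    [-1, 0, 0, 0, 0, 0, 0],
    [-1, 0, 0, 0, 0, 0, 0],
    [-1, 0, 0, 0, 0, 0, 0],
    [-1, 0, 0, 0, 0, 0, 0],
    [-1, 0, 0, 0, 0, 0, 0],
    [-1, 0, 0, 0, 0, 0, 0],
    [-1, 0, 0, 0, 0, 0, 0],
    [-1, 0, 0, 0, 0, 0, 0]
  ]
}}

```text
time: 4.95
tool_pos: [610.8, -6.1, 87.0]
tcp_rot: [-179.9, 0.1, -166.7]
ft_force: [-1.3, -0.0, 7.0]
finger_gap: 13.4
grip_force: 42.1
```

```bash
cat >> h.py <<'E'
yaw=np.radians(13.25);ex=np.array([np.cos(yaw),np.sin(yaw)]);ey=np.array([-ex[1],ex[0]])
NC=np.array([578.5,129.0])
def cal(p): p=np.asarray(p);return np.dstack([(p[...,:2]-NC)@ex,(p[...,:2]-NC)@ey]).squeeze()
def fs(n=4):
    L=[]
    for i in range(n):
        s=r.sense();L.append(np.r_[s["tool_pos"],s["ft_force"]]);r.snapshot("wrist")
    m=np.mean(L,0);print("tool cal",cal(m[:3]).round(2),"z",m[2].round(1),"F cal",(m[3:5]@ex).round(2),(m[3:5]@ey).round(2),"z",m[5].round(2))
E
python3 - <<'E'
from h import *
fs(6)
s,d,W,M=wrist("w2")
P=W[M["red"]];P=P[np.isfinite(P[:,0])];c=cal(P);print(len(P),np.percentile(c,[2,98],axis=0),P[:,2].min(),P[:,2].max())
E
```

```text
tool cal [   0.44 -138.91] z 87.0 F cal -1.2 0.09 z 6.76
2013 [[ -12.52272495 -145.25442696]
 [  10.82266053 -133.03775133]] 72.95854826754436 120.06703510944814
```

View pics/w2.png

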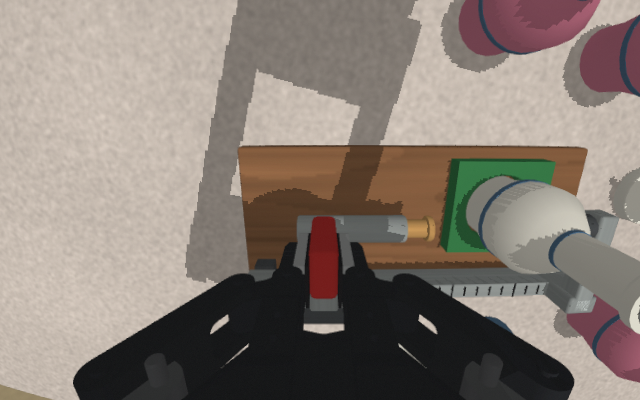

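The wrist view shows the grip pinched at (322,260), the nose tip at (433,230) and the belly edge at about (475,205). Both the tool pose and the camera give q ≈ 39 mm. I'll close 30 mm now and the rest in small steps.

>>> {"method": "apply_moves", "body": {
  "steps": [
    [-1, 0, 5, 0, 0, 0, 0],
    [-1, 0, 5, 0, 0, 0, 0],
    [-1, 0, 5, 0, 0, 0, 0],
    [-1, 0, 5, 0, 0, 0, 0],
    [-1, 0, 5, 0, 0, 0, 0],
    [-1, 0, 5, 0, 0, 0, 0],
    [-1, 0, 3, 0, 0, 0, 0],
    [-1, 0, 0, 0, 0, 0, 0]
  ]
}}

```text
time: 6.1
tool_pos: [603.0, 26.5, 87.0]
tcp_rot: [-180.0, 0.1, -166.7]
ft_force: [-2.0, 1.4, 7.7]
finger_gap: 13.4
grip_force: 42.2
```

```bash
cat >> h.py <<'E'
def nose(tag):
    s,d,W,M=wrist(tag);c=cal(W);z=W[...,2]
    H=cv2.cvtColor(d["color"],cv2.COLOR_BGR2HSV).astype(int)
    br=(H[...,0]>8)&(H[...,0]<28)&(H[...,1]>90)&(np.abs(c[...,0])<9)&(z>58)&(z<76)
    q=c[br];print("brass y",len(q),np.percentile(q[:,1],[2,50,98]).round(1) if len(q) else "")
    v=(H[...,1]<60)&(H[...,2]>90)&(np.abs(c[...,0])<34)&(c[...,1]>-36)&(c[...,1]<36)&(z>50)&(z<74)
    q=c[v];print("belly",len(q),np.percentile(q,[1,99],axis=0).round(1) if len(q) else "")
E
python3 - <<'E'
from h import *
fs(4);nose("w3")
E
```

```text
tool cal [   0.34 -105.41] z 87.0 F cal -1.84 1.83 z 7.18
brass y 541 [-51.4 -42.1 -35.8]
belly 1715 [[-29.5 -29.6]
 [ 24.3  23.2]]
```

>>> {"method": "apply_moves", "body": {
  "steps": [
    [-1, 0, 1, 0, 0, 0, 0],
    [-1, 0, 1, 0, 0, 0, 0],
    [-1, 0, 1, 0, 0, 0, 0],
    [-1, 0, 1, 0, 0, 0, 0],
    [-1, 0, 1, 0, 0, 0, 0],
    [-1, 0, 1, 0, 0, 0, 0],
    [-1, 0, 0, 0, 0, 0, 0],
    [-1, 0, 0, 0, 0, 0, 0]
  ]
}}

```text
time: 7.15
tool_pos: [601.7, 31.8, 87.0]
tcp_rot: [-180.0, 0.1, -166.7]
ft_force: [-0.9, -0.5, 7.0]
finger_gap: 13.5
grip_force: 42.2
```

Run:
```python
from h import *
fs(6);nose("w4")
```

```text
tool cal [  0.33 -99.93] z 87.0 F cal -1.88 -0.33 z 6.89
brass y 547 [-45.9 -36.5 -30.3]
belly 1485 [[-29.5 -29.2]
 [ 24.9  22.7]]
```

>>> {"method": "apply_moves", "body": {
  "steps": [
    [-1, 0, 1, 0, 0, 0, 0],
    [-1, 0, 1, 0, 0, 0, 0],
    [-1, 0, 0, 0, 0, 0, 0],
    [-1, 0, 0, 0, 0, 0, 0],
    [-1, 0, 0, 0, 0, 0, 0],
    [-1, 0, 0, 0, 0, 0, 0],
    [-1, 0, 0, 0, 0, 0, 0],
    [-1, 0, 0, 0, 0, 0, 0]
  ]
}}

```text
time: 8.3
tool_pos: [601.3, 33.5, 87.0]
tcp_rot: [-179.9, 0.1, -166.7]
ft_force: [-1.0, -2.4, 7.3]
finger_gap: 13.4
grip_force: 42.1
```

Run:
```python
from h import *
fs(6);nose("w5")
```

```text
tool cal [  0.3  -98.18] z 87.0 F cal -2.18 -2.1 z 6.98
brass y 507 [-44.3 -35.5 -29.9]
belly 1449 [[-29.5 -28.8]
 [ 25.   22.3]]
```

>>> {"method": "apply_moves", "body": {
  "steps": [
    [-1, 0, 1, 0, 0, 0, 0],
    [-1, 0, 1, 0, 0, 0, 0],
    [-1, 0, 0, 0, 0, 0, 0],
    [-1, 0, 0, 0, 0, 0, 0],
    [-1, 0, 0, 0, 0, 0, 0],
    [-1, 0, 0, 0, 0, 0, 0],
    [-1, 0, 0, 0, 0, 0, 0],
    [-1, 0, 0, 0, 0, 0, 0]
  ]
}}

```text
time: 9.45
tool_pos: [600.9, 35.2, 87.0]
tcp_rot: [-179.9, 0.1, -166.8]
ft_force: [-2.0, -3.7, 6.5]
finger_gap: 13.6
grip_force: 42.1
```

Run:
```python
from h import *
fs(6);nose("w6")
```

```text
tool cal [  0.31 -96.47] z 87.0 F cal -1.82 -2.76 z 6.56
brass y 465 [-42.6 -34.5 -29.7]
belly 1474 [[-29.7 -28.7]
 [ 23.2  19.9]]
```

>>> {"method": "apply_moves", "body": {
  "steps": [
    [-1, 0, 1, 0, 0, 0, 0],
    [-1, 0, 0.5, 0, 0, 0, 0],
    [-1, 0, 0, 0, 0, 0, 0],
    [-1, 0, 0, 0, 0, 0, 0],
    [-1, 0, 0, 0, 0, 0, 0],
    [-1, 0, 0, 0, 0, 0, 0],
    [-1, 0, 0, 0, 0, 0, 0],
    [-1, 0, 0, 0, 0, 0, 0]
  ]
}}

```text
time: 10.6
tool_pos: [600.6, 36.3, 87.0]
tcp_rot: [-179.9, 0.1, -166.8]
ft_force: [0.4, -5.0, 6.6]
finger_gap: 13.3
grip_force: 42.1
```

Run:
```python
from h import *
fs(6);nose("w7")
```

```text
tool cal [  0.31 -95.32] z 87.0 F cal -1.64 -4.78 z 6.71
brass y 434 [-41.5 -33.9 -29.5]
belly 1466 [[-29.6 -28.8]
 [ 24.8  31.4]]
```

View pics/w7.png

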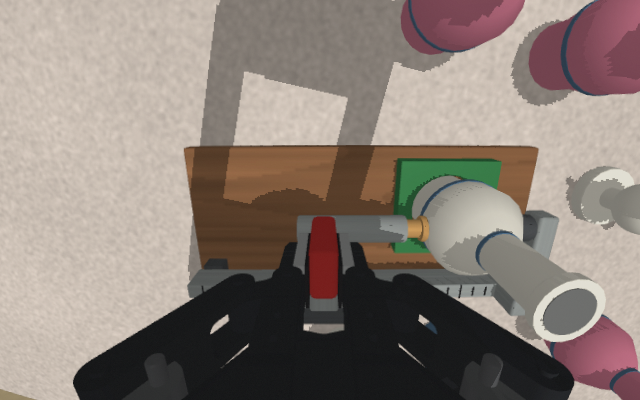

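The wrist view shows the nose at (420,230) bearing on the belly and pushed in about 4 mm. I'll add 1 mm for margin, then slide back.

>>> {"method": "apply_moves", "body": {
  "steps": [
    [-1, 0, 1, 0, 0, 0, 0],
    [-1, 0, 0, 0, 0, 0, 0],
    [-1, 0, 0, 0, 0, 0, 0],
    [-1, 0, 0, 0, 0, 0, 0],
    [-1, 0, 0, 0, 0, 0, 0],
    [-1, 0, 0, 0, 0, 0, 0],
    [-1, 0, 0, 0, 0, 0, 0],
    [-1, 0, 0, 0, 0, 0, 0]
  ]
}}

```text
time: 11.75
tool_pos: [600.5, 37.1, 87.0]
tcp_rot: [-179.9, 0.1, -166.8]
ft_force: [-0.6, -6.0, 6.5]
finger_gap: 13.5
grip_force: 42.0
```

Run:
```python
from h import *
fs(6);nose("w8")
```

```text
tool cal [  0.31 -94.44] z 87.0 F cal -1.87 -5.57 z 6.38
brass y 415 [-40.6 -33.6 -29.4]
belly 1459 [[-29.5 -28.6]
 [ 24.5  32.2]]
```

>>> {"method": "apply_moves", "body": {
  "steps": [
    [-1, 0, -3, 0, 0, 0, 0],
    [-1, 0, -6, 0, 0, 0, 0],
    [-1, 0, -7, 0, 0, 0, 0],
    [-1, 0, -7, 0, 0, 0, 0],
    [-1, 0, -7, 0, 0, 0, 0],
    [-1, 0, -7, 0, 0, 0, 0],
    [-1, 0, -7, 0, 0, 0, 0],
    [-1, 0, 0, 0, 0, 0, 0]
  ]
}}

```text
time: 12.9
tool_pos: [610.6, -5.4, 87.0]
tcp_rot: [-179.9, 0.1, -166.8]
ft_force: [-0.1, -0.4, 6.0]
finger_gap: 13.4
grip_force: 42.0
```

Run:
```python
from h import *
fs(3);nose("w9")
```

```text
tool cal [   0.44 -138.04] z 87.0 F cal -1.03 -1.18 z 6.18
brass y 577 [-83.8 -74.4 -67.9]
belly 2057 [[-29.6 -29.4]
 [ 25.1  14.6]]
```

Pressed at about 5.5 N, then slid back to q ≈ 38 mm. Release, rise, then turn the tool a quarter turn for the vase.

>>> {"method": "apply_moves", "body": {
  "steps": [
    [1, 0, 0, 0, 0, 0, 0],
    [1, 0, 0, 0, 0, 0, 0],
    [1, 0, 0, 0, 0, 0, 0],
    [1, 0, 0, 0, 0, 0, 0],
    [1, 0, 0, 0, 0, 0, 0],
    [1, 0, 0, 0, 0, 0, 0],
    [1, 0, 0, -20, 0, 0, 0],
    [1, 0, 0, -30, 0, 0, 0]
  ]
}}

```text
time: 13.9
tool_pos: [607.3, -4.3, 133.1]
tcp_rot: [179.9, -0.3, -166.7]
ft_force: [0.6, 0.2, -0.4]
finger_gap: 85.5
grip_force: 0.0
```

>>> {"method": "apply_moves", "body": {
  "steps": [
    [1, 0, 0, -30, 0, 0, 0],
    [1, 0, 0, -30, 0, 0, 0],
    [1, 0, 0, -30, 0, 0, 0],
    [1, 0, 0, 0, 0, 0, 1],
    [1, 0, 0, 0, 0, 0, 1],
    [1, 0, 0, 0, 0, 0, 1],
    [1, 0, 0, 0, 0, 0, 1],
    [1, 0, 0, 0, 0, 0, 1]
  ]
}}

```text
time: 14.7
tool_pos: [609.3, -4.4, 225.2]
tcp_rot: [-180.0, -0.0, 168.1]
ft_force: [0.4, -0.4, 0.3]
finger_gap: 85.2
grip_force: 0.0
```

>>> {"method": "apply_moves", "body": {
  "steps": [
    [1, 0, 0, 0, 0, 0, 1],
    [1, 0, 0, 0, 0, 0, 1],
    [1, 0, 0, 0, 0, 0, 1],
    [1, 0, 0, 0, 0, 0, 1],
    [1, 0, 0, 0, 0, 0, 1],
    [1, 0, 0, 0, 0, 0, 1],
    [1, 0, 0, 0, 0, 0, 1],
    [1, 0, 0, 0, 0, 0, 1]
  ]
}}

```text
time: 15.5
tool_pos: [609.3, -4.4, 225.2]
tcp_rot: [-180.0, -0.0, 128.1]
ft_force: [-0.7, 0.2, 0.3]
finger_gap: 85.6
grip_force: 0.0
```

>>> {"method": "apply_moves", "body": {
  "steps": [
    [1, 0, 0, 0, 0, 0, 1],
    [1, 0, 0, 0, 0, 0, 1],
    [1, 0, 0, 0, 0, 0, 1],
    [1, 0, 0, 0, 0, 0, 1],
    [1, 0, 0, 0, 0, 0, 1],
    [1, 0, 0, 0, 0, 0, 0],
    [1, 0, 0, 0, 0, 0, 0],
    [1, 0, 0, 0, 0, 0, 0]
  ]
}}

```text
time: 16.3
tool_pos: [609.3, -4.4, 225.3]
tcp_rot: [-180.0, -0.0, 103.4]
ft_force: [-0.2, 0.4, -0.6]
finger_gap: 85.1
grip_force: 0.0
```

Run:
```python
from h import *
fs(2);s,d,W,M=wrist("w10")
z=W[...,2];c=cal(W)
# lip ring top of vase
m=(z>138)&(z<150)&(np.hypot(c[...,0],c[...,1])<35);P=W[m];print(len(P),P.min(0),P.max(0),(P.min(0)+P.max(0))/2, cv2.minEnclosingCircle(P[:,:2].astype(np.float32)))
c2=pickle.load  # unused
d=r.snapshot("top");W=cloud(d);z=W[...,2];c=cal(W);m=(z>138)&(z<151)&(np.hypot(c[...,0],c[...,1])<35);P=W[m];print(len(P), cv2.minEnclosingCircle(P[:,:2].astype(np.float32)) if len(P) else "")
s=r.sense();print(s["joint_pos"],s["tcp_rot"],s["tool_pos"])
# vase target in tool axes
T=tool(s);print("to nest, tool axes",T[:3,:3].T@(np.array([578.5,129.5,99])-s["tool_pos"]))
```

```text
tool cal [  -0.57 -136.97] z 225.3 F cal -0.53 0.37 z -0.07
1473 [563.94906161 115.05328187 138.83360842] [593.47149197 143.99787748 146.86364453] [578.71027679 129.52557967 142.84862647] ((578.7913208007812, 129.5316925048828), 15.137633323669434)
227 ((577.572265625, 129.3387908935547), 15.007301330566406)
[-5.23793740e+00  9.06172948e+00  8.41513971e+01  8.32594022e-05
  8.67915047e+01 -1.85378114e+01] [-1.79995636e+02 -1.55121771e-03  1.03299869e+02] [609.31925269  -4.44398161 225.27197949]
to nest, tool axes [137.43799717   0.83043768 126.27563762]
```

The lip is at (578.5, 129.5) with a 15 mm radius, as described. Move over it and go down.

>>> {"method": "apply_moves", "body": {
  "steps": [
    [1, 23, 0, 0, 0, 0, 0],
    [1, 23, 0, 0, 0, 0, 0],
    [1, 23, 0, 0, 0, 0, 0],
    [1, 23, 0, 0, 0, 0, 0],
    [1, 23, 0, 0, 0, 0, 0],
    [1, 22, 1, 0, 0, 0, 0],
    [1, 0, 0, 0, 0, 0, 0],
    [1, 0, 0, 0, 0, 0, 0]
  ]
}}

```text
time: 17.3
tool_pos: [578.9, 129.3, 225.3]
tcp_rot: [180.0, 0.0, 103.3]
ft_force: [-0.6, 0.0, -0.2]
finger_gap: 85.6
grip_force: 0.0
```

Run:
```python
from h import *
s=r.sense();T=tool(s);print("to vase, tool axes",T[:3,:3].T@(np.array([578.4,129.5,97])-s["tool_pos"]),s["tool_pos"])
```

```text
to vase, tool axes [  0.35210524  -0.39918104 128.33072126] [578.85212371 129.29459894 225.33086432]
```

>>> {"method": "apply_moves", "body": {
  "steps": [
    [1, 0, 0, 24, 0, 0, 0],
    [1, 0, 0, 24, 0, 0, 0],
    [1, 0, 0, 24, 0, 0, 0],
    [1, 0, 0, 24, 0, 0, 0],
    [1, 0, 0, 20, 0, 0, 0],
    [1, 0, 0, 12, 0, 0, 0],
    [1, 0, 0, 0, 0, 0, 0],
    [1, 0, 0, 0, 0, 0, 0]
  ]
}}

```text
time: 18.1
tool_pos: [579.4, 128.7, 98.0]
tcp_rot: [180.0, 0.0, 103.2]
ft_force: [-0.8, 0.7, 0.0]
finger_gap: 85.7
grip_force: 0.0
```

>>> {"method": "apply_moves", "body": {
  "steps": [
    [-1, 0, 0, 0, 0, 0, 0],
    [-1, 0, 0, 0, 0, 0, 0],
    [-1, 0, 0, 0, 0, 0, 0],
    [-1, 0, 0, 0, 0, 0, 0],
    [-1, 0, 0, 0, 0, 0, 0],
    [-1, 0, 0, 0, 0, 0, 0],
    [-1, 0, 0, 0, 0, 0, 0],
    [-1, 0, 0, 0, 0, 0, 0]
  ],
  "squeeze": 50
}}

```text
time: 18.9
tool_pos: [579.2, 129.2, 97.9]
tcp_rot: [180.0, 0.0, 103.3]
ft_force: [-1.1, -0.4, 5.5]
finger_gap: 24.2
grip_force: 48.7
```

Gap 24.2 mm, so the fingers are on the neck. Lift straight up.

>>> {"method": "apply_moves", "body": {
  "steps": [
    [-1, 0, 0, -5, 0, 0, 0],
    [-1, 0, 0, -10, 0, 0, 0],
    [-1, 0, 0, -15, 0, 0, 0],
    [-1, 0, 0, -20, 0, 0, 0],
    [-1, 0, 0, -25, 0, 0, 0],
    [-1, 0, 0, -25, 0, 0, 0],
    [-1, 0, 0, -25, 0, 0, 0],
    [-1, 0, 0, -25, 0, 0, 0]
  ]
}}

```text
time: 19.7
tool_pos: [579.0, 129.1, 249.8]
tcp_rot: [179.9, 0.0, 103.3]
ft_force: [-0.1, -1.0, -1.3]
finger_gap: 25.0
grip_force: 49.0
```

>>> {"method": "apply_moves", "body": {
  "steps": [
    [-1, 0, 0, -25, 0, 0, 0],
    [-1, 0, 0, -25, 0, 0, 0],
    [-1, 0, 0, -20, 0, 0, 0],
    [-1, 0, 0, -10, 0, 0, 0],
    [-1, 0, 0, -5, 0, 0, 0],
    [-1, 0, 0, 0, 0, 0, 0],
    [-1, 0, 0, 0, 0, 0, 0],
    [-1, 0, 0, 0, 0, 0, 0]
  ]
}}

```text
time: 20.5
tool_pos: [578.4, 129.1, 330.8]
tcp_rot: [-179.9, -0.0, 103.3]
ft_force: [-0.6, -0.4, -2.6]
finger_gap: 24.6
grip_force: 49.0
```

>>> {"method": "apply_moves", "body": {
  "steps": [
    [-1, 0, 0, 0, -0.4, 0, 0],
    [-1, 0, 0, 0, -0.7, 0, 0],
    [-1, 0, 0, 0, -0.7, 0, 0],
    [-1, 0, 0, 0, -0.7, 0, 0],
    [-1, 0, 0, 0, -0.7, 0, 0],
    [-1, 0, 0, 0, -0.7, 0, 0],
    [-1, 0, 0, 0, -0.7, 0, 0],
    [-1, 0, 0, 0, -0.7, 0, 0]
  ]
}}

```text
time: 21.3
tool_pos: [578.4, 129.0, 331.2]
tcp_rot: [153.4, -0.0, 103.3]
ft_force: [-0.3, -0.2, -0.2]
finger_gap: 24.7
grip_force: 49.4
```

>>> {"method": "apply_moves", "body": {
  "steps": [
    [-1, 0, 0, 0, -0.7, 0, 0],
    [-1, 0, 0, 0, -0.7, 0, 0],
    [-1, 0, 0, 0, -0.7, 0, 0],
    [-1, 0, 0, 0, -0.7, 0, 0],
    [-1, 0, 0, 0, -0.6, 0, 0],
    [-1, 0, 0, 0, -0.4, 0, 0],
    [-1, 0, 0, 0, 0, 0, 0],
    [-1, 0, 0, 0, 0, 0, 0]
  ]
}}

```text
time: 22.1
tool_pos: [578.5, 129.0, 331.5]
tcp_rot: [134.6, -0.0, 103.3]
ft_force: [1.0, -0.9, -1.7]
finger_gap: 24.4
grip_force: 49.7
```

Run:
```python
from h import *
s=r.sense();print(s["tool_pos"],s["tcp_rot"],s["joint_pos"],s["finger_gap"],s["grip_force"])
d=r.snapshot("scene");cv2.imwrite("pics/s2.png",cv2.resize(d["color"][60:340,180:520],None,fx=2.3,fy=2.1))
W=cloud(r.snapshot("top"))
for nm,b in dict(bird=(212,222,252,254),bowl=(308,118,348,156),jar=(260,130,295,167)).items():
    P=W[b[1]:b[3],b[0]:b[2]].reshape(-1,3);P=P[(P[:,2]>20)&(P[:,2]<85)];print(nm,P.min(0).round(0),P.max(0).round(0))
```

```text
[578.50332154 129.01157114 331.52093119] [ 1.34605375e+02 -5.50544692e-03  1.03253906e+02] [  3.19167457 -38.02152558 123.84974928   9.40538396  49.60482701
 -13.22607374] 24.355789385116182 49.65091736996328
bird [519. 245.  43.] [559. 313.  76.]
bowl [710.  55.  20.] [776. 120.  46.]
jar [692. 164.  21.] [743. 216.  78.]
```

View pics/s2.png

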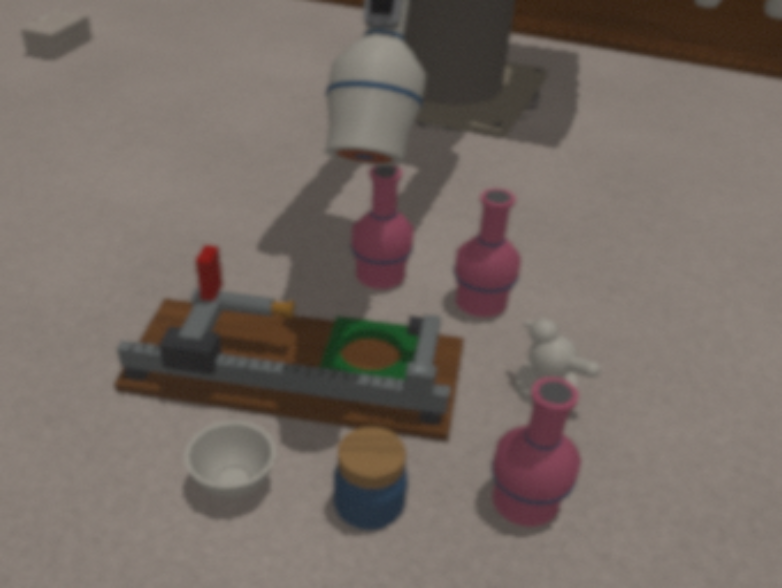

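The view shows the vase at (375,100) in the gripper, its foot turned toward the camera. The nest is empty, the jaw is open, and the bystanders have not moved. The tilt is about 45° and the foot about 270 mm up.

```bash
python3 -c "
from bench import r
print(r.hand_in())"
```

```text
the job is handed in; nothing more can be done
None
```

The job is handed in, but no verdict came back: the jaws closed on the vase's belly at about 5.5 N and were slid back to about 38 mm open, and the vase is held tipped about 45° with its foot about 27 cm above the table, bird, bowl and jar unmoved.

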